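# Sort nut tins by weight and shut the service case

## Task

Heft each blue tin of nuts on the bench: the ones weighing more than 300 g go into the green field-service case, the ones weighing less are due for refilling and go into the red tray (within 30 g of 300 either will do). Put the tins side by side on the floor of the case or tray, none on top of another, and once all of them are sorted, swing the lid of the case down until it is fully shut with its tab behind the front rim; leave the spray can and the steel hub where they are.

Things in the scene. Friction and masses are not known exactly. Their poses are not given: they have to be found in the camera images.
- tin_a: sealed square tin of steel nuts, blue with a white band and a small round steel cap on top: 40 x 40 mm, 60 mm tall with the cap (walls 56). All look alike, but weigh 0.12 to 0.5 kg, drawn afresh at every start (the name tells nothing); the force on the tool while one hangs free shows it. Origin: centre of its underside; z up, x and y square to its sides. 4 to 6 of them are present
- tin_b: sealed square tin of steel nuts, blue with a white band and a small round steel cap on top: 40 x 40 mm, 60 mm tall with the cap (walls 56). All look alike, but weigh 0.12 to 0.5 kg, drawn afresh at every start (the name tells nothing); the force on the tool while one hangs free shows it. Origin: centre of its underside; z up, x and y square to its sides. 4 to 6 of them are present
- tin_c: sealed square tin of steel nuts, blue with a white band and a small round steel cap on top: 40 x 40 mm, 60 mm tall with the cap (walls 56). All look alike, but weigh 0.12 to 0.5 kg, drawn afresh at every start (the name tells nothing); the force on the tool while one hangs free shows it. Origin: centre of its underside; z up, x and y square to its sides. 4 to 6 of them are present
- tin_d: sealed square tin of steel nuts, blue with a white band and a small round steel cap on top: 40 x 40 mm, 60 mm tall with the cap (walls 56). All look alike, but weigh 0.12 to 0.5 kg, drawn afresh at every start (the name tells nothing); the force on the tool while one hangs free shows it. Origin: centre of its underside; z up, x and y square to its sides. 4 to 6 of them are present
- tin_e: sealed square tin of steel nuts, blue with a white band and a small round steel cap on top: 40 x 40 mm, 60 mm tall with the cap (walls 56). All look alike, but weigh 0.12 to 0.5 kg, drawn afresh at every start (the name tells nothing); the force on the tool while one hangs free shows it. Origin: centre of its underside; z up, x and y square to its sides. 4 to 6 of them are present
- tin_f: sealed square tin of steel nuts, blue with a white band and a small round steel cap on top: 40 x 40 mm, 60 mm tall with the cap (walls 56). All look alike, but weigh 0.12 to 0.5 kg, drawn afresh at every start (the name tells nothing); the force on the tool while one hangs free shows it. Origin: centre of its underside; z up, x and y square to its sides. 4 to 6 of them are present
- case: open green plastic case, fixed to the bench: outside 134 mm along its x, 300 mm along its y, 76 mm tall; walls and floor 5 mm thick (inside 124 x 290 mm, inner floor 5 mm up). Origin: centre of its underside; +x is the hinge side, away from the robot, z up. The case and the tray may change sides
- lid (a joint): angle of the green lid (130 mm from hinge to free edge, 296 wide, 6 thick), hinged on top of the far (+x) wall of the case: 0 = shut on the rim, its black 10 mm tab behind the front wall; 1.57 = upright; starts 1.7 to 2.1 (leaning back, away from the case). Stiff hinge: it stays where it is left, 1 to 4 N at the free edge moves it, and it stops solidly at 0
- lid_hinge (a point): middle of the lid's hinge line, 76 mm above the bench, 67 mm along +x of the case's origin; axis along the case's y
- lid_edge (a point): middle of the lid's free edge, on its outer face (the face that is on top when shut), 130 mm from the hinge; moves with the lid
- tray: open red plastic tray, fixed to the bench: outside 134 mm along its x, 300 mm along its y, 40 mm tall; walls and floor 5 mm thick (inside 124 x 290 mm, inner floor 5 mm up). Origin: centre of its underside; z up
- spray_can: orange spray can, 56 mm across, 120 mm tall, standing beyond the tins; not to be disturbed. Origin: centre of its underside
- hub: dark steel flanged hub, 76 mm across, 50 mm tall; not to be disturbed. Origin: centre of its underside
There are look-alikes about, which are no part of the job. What is shaped like the tin_b but purple is not meant.

How it is judged (in metres and radians):
On the way, in this order (a step that is already met when the one before it is completed fails the run):
1. every tin rests released in its right place: in the case if it weighs over 300 g, in the tray if under (((x of tin_a in the frame of case between -0.062 and 0.062 m and y of tin_a in the frame of case between -0.145 and 0.145 m and z of tin_a in the frame of case between 0 and 0.055 m and contact force between tin_a and case above 2.5 N) or (x of tin_a in the frame of tray between -0.062 and 0.062 m and y of tin_a in the frame of tray between -0.145 and 0.145 m and z of tin_a in the frame of tray between 0 and 0.055 m and contact force between tin_a and tray below 3.4 N)) and linear speed of each of tin_a, tin_b, tin_c, tin_d, tin_e, tin_f below 0.03 m/s and contact force between each of tin_a, tin_b, tin_c, tin_d, tin_e, tin_f and the fingers below 0.1 N and ((x of tin_b in the frame of case between -0.062 and 0.062 m and y of tin_b in the frame of case between -0.145 and 0.145 m and z of tin_b in the frame of case between 0 and 0.055 m and contact force between tin_b and case above 2.5 N) or (x of tin_b in the frame of tray between -0.062 and 0.062 m and y of tin_b in the frame of tray between -0.145 and 0.145 m and z of tin_b in the frame of tray between 0 and 0.055 m and contact force between tin_b and tray below 3.4 N)) and ((x of tin_c in the frame of case between -0.062 and 0.062 m and y of tin_c in the frame of case between -0.145 and 0.145 m and z of tin_c in the frame of case between 0 and 0.055 m and contact force between tin_c and case above 2.5 N) or (x of tin_c in the frame of tray between -0.062 and 0.062 m and y of tin_c in the frame of tray between -0.145 and 0.145 m and z of tin_c in the frame of tray between 0 and 0.055 m and contact force between tin_c and tray below 3.4 N)) and ((x of tin_d in the frame of case between -0.062 and 0.062 m and y of tin_d in the frame of case between -0.145 and 0.145 m and z of tin_d in the frame of case between 0 and 0.055 m and contact force between tin_d and case above 2.5 N) or (x of tin_d in the frame of tray between -0.062 and 0.062 m and y of tin_d in the frame of tray between -0.145 and 0.145 m and z of tin_d in the frame of tray between 0 and 0.055 m and contact force between tin_d and tray below 3.4 N)) and ((x of tin_e in the frame of case between -0.062 and 0.062 m and y of tin_e in the frame of case between -0.145 and 0.145 m and z of tin_e in the frame of case between 0 and 0.055 m and contact force between tin_e and case above 2.5 N) or (x of tin_e in the frame of tray between -0.062 and 0.062 m and y of tin_e in the frame of tray between -0.145 and 0.145 m and z of tin_e in the frame of tray between 0 and 0.055 m and contact force between tin_e and tray below 3.4 N)) and ((x of tin_f in the frame of case between -0.062 and 0.062 m and y of tin_f in the frame of case between -0.145 and 0.145 m and z of tin_f in the frame of case between 0 and 0.055 m and contact force between tin_f and case above 2.5 N) or (x of tin_f in the frame of tray between -0.062 and 0.062 m and y of tin_f in the frame of tray between -0.145 and 0.145 m and z of tin_f in the frame of tray between 0 and 0.055 m and contact force between tin_f and tray below 3.4 N))), for 0.3 s.
2. the lid is fully shut (value of joint lid below 0.06 rad), for 0.2 s.
At the end, for the whole second after the job is handed in: every tin present rests, released, directly on the floor of the case (if it weighs over 300 g) or of the tray (if under 300 g), within about 40 g either way, and the lid is shut to within 0.06 rad (all of step 1 and value of joint lid below 0.06 rad); the robot touches nothing.
It fails at once if the spray can or the hub is shifted more than 40 mm (distance of any of spray_can, hub from where it was at the start of the episode above 0.04 m).
Of tin_a, tin_b, tin_c, tin_d, tin_e, tin_f only 4 to 6 are there at a start; the rules pass over those that are not, and their reading is None.
At some moment in a run one of tin_a, tin_b, tin_c, tin_d, tin_e, tin_f may be knocked a few centimetres aside while the robot is not near it.
Once in a run the grip may slacken for a moment while it holds something.
It also fails if it takes over 210 s, if anything falls off the work surface, if the arm or the gripper's body presses on something with over 40 N, if the wrist force passes 120 N, or if a joint passes its speed limit or range.

## Robot

A 6-joint arm with a two-finger parallel gripper is mounted at the origin on the work surface. World frame = base frame: x ahead of the robot, y to its left, z up, the work surface at z = 0. Lengths are in m, angles in degrees, forces in N, time in s.
With the tool pointing down it reaches from about 0.25 to 0.725 m from the base axis. Payload 9.7 kg.
Tool frame: the origin (TCP) lies midway between the tips of the shut fingers; the grasp point (between the pads) lies 19 mm behind it; z points along the fingers, y is the line along which they close (so a half turn about z gives the same grasp; the last joint's range is limited). The gripper opens to 85 mm and grips with 20 to 120 N. Pads are 22 mm wide; open, the fingers measure 114 mm over their backs; the gripper's body (76 mm by 85 mm) begins 54 mm behind the grasp point. The pads swing forward as they close: fully open they stand 13 mm farther back than shut.
Start: joints at [68.984, 4.979, 10.078, 95.1, 0, 90], TCP at [0.197, 0.513, 0.231] pointing down, gripper open.
Joint ranges: [-179.16, 179.16], [-48.56, 103.87], [-65.8, 70.77], [-126.05, 130.52], [-82.76, 87.17], [-180, 180]. Speed limits (degrees/s): [127.2, 127.2, 147.25, 180, 180, 180].

## Interface

Orientations are given as [roll, pitch, yaw] about the fixed x, y, z axes, in that order (R = Rz(yaw) Ry(pitch) Rx(roll)).
In Python, from workcell import readout, imaging, bot, spotter gives the robot as it stands.
- The arm moves only by the shell command python3 -m jog 'ROWS' [FORCE]. ROWS is JSON, a list of rows, each an object with "rotation": the turn, a rotation vector about the world's x, y, z in degrees, a list of three; "translation": the shift along the world's x, y, z in mm, a list of three; "grip": the finger opening in mm, from 0 to 85.4. In form: [{"rotation": [wx, wy, wz], "translation": [dx, dy, dz], "grip": grip}, ...]. A call has 1 to 20 rows; each row is the pose to reach, as a shift and turn from the pose commanded when the call began; what a row does not reach only later rows make up. A row lasts 1/10 s, in which the tool goes at most 50 mm and 8.59 degrees, less where a joint would pass 70% of its speed; a pose out of reach is approached as far as the arm can. A call with a gripper value outside its range is refused whole. The fingers move at their own pace and stop on an object; FORCE is the grip in N (left out, the last holds). Time passes only in rows, so rows that repeat a pose let the fingers close. It gives the time, the measured TCP pose, the force, the opening and the grip force at its end, in the units of the state.
- readout.get_obs(): the state, without advancing time (a new reading comes with each control period).
- imaging.camera(name): name is "side" or "top" or "wrist"; returns (picture, depth): 400x640x3 uint8, red, green, blue; 400x640 float32, m along the optical axis (not along the pixel's ray), 0 where there is no reading.
- imaging.camera_info(name): a dict with "vertical_fov" (degrees; the focal length in pixels is half the picture's height over the tangent of half this angle, whatever the lens; pixels are square), "cx", "cy" (the principal point, pixels), "extrinsics" (4x4, takes a point from camera to world coordinates); the wrist camera has in their place "tool_from_camera" (4x4, takes a point from camera to tool coordinates, whose origin is the TCP and whose axes are the flange's). Camera axes: x right, y down, z forward; pixel columns grow to the right and rows downward; lengths in m; the calibration is good to about 2 mm. A picture is of the moment at which its call begins: read the wrist's pose just before it. camera_info takes no time and is no camera call.
- bot.job_done(): hands the job in; it is judged then, once.
Trained networks look in the newest picture that a camera, given by its name, has taken for a name from the list of things; names that differ only in an ending like _2 or _b are one class to them, and where a whole thing is asked for, a point or a joint stands for the part that bears it (a point fixed in the world has none). Each returns a list of dicts, best first, with "confidence" (0 to 1); they miss things now and then, are a little off and sometimes report something else, mostly with a low value. They report only what shows in the picture. A call takes as long as a camera call. They do not tell look-alikes from the thing itself.
- spotter.spot_in(camera, target): "box" ([centre column, centre row, width, height] in pixels, round what is visible of it).
- spotter.mark_of(camera, target): "uv" ([column, row] in pixels: a listed point, or the origin of a listed thing).
The state is a dict: "time": time; "q": joint angles; "qd": joint speeds; "joint_efforts": joint torques, N m; "ee_pos": TCP position; "tcp_rot": TCP orientation; "wrist_force": force on the tool from outside, world axes, zero at the start; "torque": the same for the moment, N m; "opening": finger opening in m; "grasp_force": force on a finger pad.
Only numpy, scipy, OpenCV 4.12 (cv2) and the standard library are available. Lean on these libraries where they do the work, as an engineer would, in place of code of your own. Each camera call takes 0.05 s, during which the arm holds its last target. There are 200 camera calls.

## Working session

There is one attempt and no reset: what is moved stays moved. The work goes in short steps, Python scripts to look and compute and a shell command to move; the robot and the scene stay as the last step left them, time stands still between calls to the robot, and variables do not carry over. Pictures are saved under pics/ and viewed, at most 14 in all, crops included, and the job is handed in when it is done.

```bash
ls; mkdir -p pics; python3 - <<'E'
from workcell import readout, imaging, bot, spotter
import cv2
o=readout.get_obs(); print({k:o[k] for k in ("time","ee_pos","tcp_rot","wrist_force","opening")})
for n in ("side","top"):
    p,d=imaging.camera(n); cv2.imwrite(f"pics/{n}0.png",p[:,:,::-1])
    i=imaging.camera_info(n); print(n,i)
    for t in ("tin_a","case","tray","spray_can","hub","lid"):
        print(t,[(round(r["confidence"],2),[int(v) for v in r["box"]]) for r in spotter.spot_in(n,t)])
print(imaging.camera_info("wrist"))
E
```

```text
pics
{'time': 0.0, 'ee_pos': array([0.19716397, 0.51320267, 0.23056647]), 'tcp_rot': array([-1.79922469e+02, -1.62700188e-03,  1.58982572e+02]), 'wrist_force': array([ 0.04205677, -0.71401119,  0.07020789]), 'opening': 0.08525555455690385}
side {'vertical_fov': 52.99552072592687, 'cx': 308.8596781433464, 'cy': 198.32969947553056, 'extrinsics': array([[ 0.99897828, -0.03242981,  0.03147553,  0.54072973],
       [-0.0443533 , -0.56990445,  0.82051307, -0.66700858],
       [-0.00867104, -0.82107078, -0.57076054,  0.53978111],
       [ 0.        ,  0.        ,  0.        ,  1.        ]])}
tin_a [(0.92, [216, 187, 23, 29]), (0.9, [290, 203, 25, 28]), (0.83, [245, 204, 29, 32]), (0.77, [300, 232, 24, 31]), (0.72, [342, 206, 27, 32]), (0.64, [241, 236, 26, 37]), (0.57, [352, 236, 29, 38])]
case [(0.71, [298, 131, 93, 122])]
tray [(0.79, [265, 328, 125, 141])]
spray_can [(0.56, [388, 161, 28, 55])]
hub [(0.75, [417, 265, 45, 44])]
lid [(0.79, [318, 115, 45, 86])]
top {'vertical_fov': 43.260554007180076, 'cx': 321.26160564286096, 'cy': 197.07802848250782, 'extrinsics': array([[-2.57343800e-02
[... 502 characters left out ...]
294, 218, 22, 18])]
case [(0.73, [177, 212, 152, 108])]
tray [(0.6, [429, 223, 129, 72]), (0.17, [174, 183, 143, 53])]
spray_can [(0.72, [245, 122, 27, 31])]
hub [(0.82, [364, 128, 30, 34])]
lid [(0.95, [174, 184, 137, 53]), (0.41, [366, 127, 30, 30])]
{'vertical_fov': 61.2701033446365, 'cx': 323.1984662397479, 'cy': 193.28434456869329, 'tool_from_camera': array([[ 6.04869838e-04, -9.51007971e-01, -3.09165768e-01,
         7.87850487e-02],
       [ 9.99999688e-01,  7.32378710e-04, -2.96372856e-04,
         2.70277334e-04],
       [ 5.08279375e-04, -3.09165493e-01,  9.51008118e-01,
        -1.43117391e-01],
       [ 0.00000000e+00,  0.00000000e+00,  0.00000000e+00,
         1.00000000e+00]])}
```

View pics/top0.png

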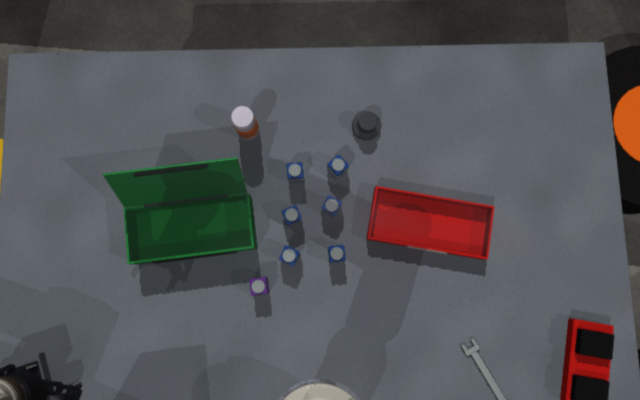

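View pics/side0.png

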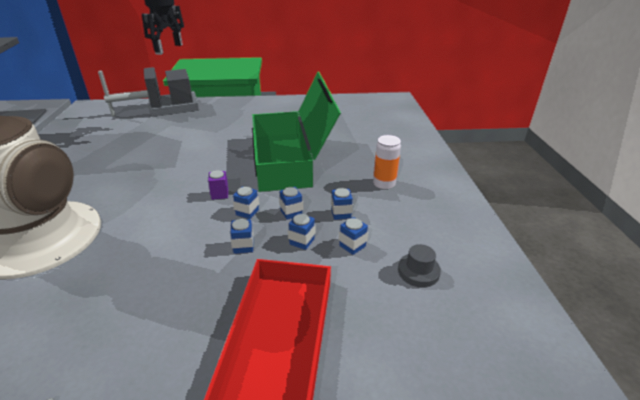

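The top view shows six blue tins: caps at (294,171), (338,165), (291,214), (331,205), (289,256), (337,253). A purple look-alike is at (258,286), the case with its lid leaning back at (185,215), and the tray at (430,222). The side view agrees. Next I measure with depth from both views.

```bash
cat > h.py <<'E'
from workcell import readout, imaging, bot, spotter
import numpy as np, cv2
from scipy.spatial.transform import Rotation as R
def cloud(n):
    i=imaging.camera_info(n)
    if n=="wrist":
        o=readout.get_obs(); T=np.eye(4); T[:3,:3]=R.from_euler("xyz",o["tcp_rot"],degrees=True).as_matrix(); T[:3,3]=o["ee_pos"]
        E=T@i["tool_from_camera"]
    else: E=i["extrinsics"]
    p,d=imaging.camera(n); h,w=d.shape
    f=h/2/np.tan(np.radians(i["vertical_fov"])/2)
    v,u=np.mgrid[:h,:w]
    X=np.stack([(u-i["cx"])/f*d,(v-i["cy"])/f*d,d],-1)
    X=X@E[:3,:3].T+E[:3,3]; X[d==0]=np.nan
    return p,X,E
def rect(P):
    """centre mm, size mm, yaw deg of min-area rectangle of xy points"""
    c,s,a=cv2.minAreaRect((P[:,:2]*1000).astype(np.float32)); 
    return np.round(c,1),np.round(s,1),round(a,1)
def blobs(mask,X,zlo,zhi,minpx=20):
    m=mask&(X[...,2]>zlo)&(X[...,2]<zhi)
    n,l,st,_=cv2.connectedComponentsWithStats(m.astype(np.uint8))
    return [X[l==k] for k in range(1,n) if st[k,4]>=minpx]
def hsv(p): return cv2.cvtColor(p,cv2.COLOR_RGB2HSV).astype(int)
E
python3 - <<'E'
from h import *
for n in ("top","side"):
    p,X,E=cloud(n); H=hsv(p); z=X[...,2]; xy=X[...,0]
    work=(X[...,0]>.2)&(X[...,0]<.8)
    m=work&(abs(X[...,1])<.6)&(z>.048)&(z<.07)
    print(n,"bench z",np.nanmedian(z[work&(abs(X[...,1])<.5)&(abs(z)<.02)]))
    k,l,st,ce=cv2.connectedComponentsWithStats(m.astype(np.uint8))
    for j in range(1,k):
        if 30<st[j,4]<1500:
            P=X[l==j]; print("blob",ce[j].astype(int),st[j,4],*rect(P),"z95",round(float(np.percentile(P[:,2],95))*1000),"hue",np.median(H[l==j][:,0]),np.median(H[l==j][:,1]))
    for nm,hm,lo,hi in (("tray",((H[...,0]<8)|(H[...,0]>172))&(H[...,1]>150),.033,.05),("case",(abs(H[...,0]-65)<18)&(H[...,1]>100),.066,.086)):
        for P in blobs(hm&work&(abs(X[...,1])<.6),X,lo,hi,80): print(nm,len(P),*rect(P),np.round(np.percentile(P[:,2],[5,50,95])*1000))
    P=X[(abs(H[...,0]-65)<18)&(H[...,1]>100)&work&(z>.10)&(abs(X[...,1])<.6)]
    if len(P): print("lid",len(P),P.min(0),P.max(0))
E
```

```text
top bench z -0.00018484866862400473
blob [367 121] 185 [ 759.8 -143. ] [43.2 44.4] 87.2 z95 54 hue 108.0 23.0
blob [248 131] 55 [741.8 157.4] [22.2 55. ] 21.2 z95 69 hue 8.0 172.0
blob [337 165] 255 [648.9 -64.9] [40.7 40.1] 40.0 z95 62 hue 110.0 74.0
blob [294 170] 257 [637.6  43.1] [40.8 39.7] 3.7 z95 63 hue 109.0 74.0
blob [159 219] 341 [549.3 327.8] [113.2 313.3] 29.1 z95 69 hue 68.0 151.0
blob [331 205] 259 [547.9 -45.3] [39.4 40. ] 61.7 z95 63 hue 111.0 54.0
blob [291 215] 264 [526.9  53. ] [39.7 39.7] 23.0 z95 62 hue 109.0 72.0
blob [336 253] 272 [430.3 -54.7] [39.9 39.9] 4.0 z95 62 hue 110.0 72.5
blob [289 255] 269 [428.4  60.6] [39.8 39.8] 64.5 z95 62 hue 109.0 73.0
blob [192 256] 176 [430.8 291.9] [  4.5 200.2] 5.9 z95 65 hue 73.0 62.0
blob [258 286] 281 [356.6 135.3] [39.9 39.8] 4.5 z95 63 hue 131.0 54.0
tray 743 [ 502.1 -292.8] [300.3 135.4] 78.8 [35. 39. 43.]
case 955 [503.6 299.7] [142.9 301.6] 5.9 [69. 76. 84.]
lid 3559 [0.56222696 0.16185336 0.10002419] [0.64353691 0.45908167 0.19461298]
side bench z -5.394207597425593e-05
blob [281 122] 379 [547.7 337. ] [114.1 303. 
[... 315 characters left out ...]

blob [244 193] 247 [428.6  59.8] [41.4 40.7] 62.8 z95 60 hue 109.0 115.0
blob [289 194] 241 [527.   51.1] [39.8 43. ] 21.5 z95 60 hue 109.0 102.0
blob [341 195] 244 [637.4  41.3] [39.8 38.2] 1.9 z95 61 hue 109.0 105.5
blob [300 222] 318 [548.5 -46.4] [41.2 40.4] 59.8 z95 60 hue 109.0 97.0
blob [353 226] 330 [649.1 -65.4] [41.5 39.5] 39.7 z95 61 hue 109.0 96.0
blob [240 226] 322 [430.3 -55.2] [39.  41.8] 4.4 z95 60 hue 109.0 83.5
blob [421 253] 387 [ 761.3 -144.3] [46.7 46.6] 58.7 z95 51 hue 109.0 21.0
tray 1453 [ 505.7 -271.8] [262.4 134.2] 78.8 [34. 39. 41.]
case 673 [504.2 299.6] [143.2 307.6] 5.8 [67. 74. 84.]
lid 1496 [0.56590033 0.15990596 0.10004418] [0.64291203 0.45081259 0.19318439]
```

Depth from both cameras agrees: tins are 60 mm tall and their positions match within 2 mm. The case is at (499,299) with yaw 5.9°, the tray at (502,−293) with yaw −11.2°, and the lid at about 2.0 rad. I'll place the tins in single rows, gripping across each container with the tool yaw near 90°. First I hover over the tin at (428.5,60).

```bash
cat > w.py <<'E'
from h import *
F=[];g=[]
for _ in range(6):
    o=readout.get_obs(); F.append(o["wrist_force"]); imaging.camera_info("top"); imaging.camera("wrist")
F=np.array(F); print("t",o["time"],"F",F.mean(0).round(2),"sd",F.std(0).round(2),"pos",(o["ee_pos"]*1000).round(1),"rot",o["tcp_rot"].round(1),"open",round(o["opening"]*1000,1),"gf",o["grasp_force"].round(1) if hasattr(o["grasp_force"],"round") else o["grasp_force"])
E
python3 -m jog '[{"rotation":[0,0,-50],"translation":[100,-200,0],"grip":70},{"rotation":[0,0,-50],"translation":[100,-200,0],"grip":70},{"rotation":[0,0,-50],"translation":[100,-200,0],"grip":70},{"rotation":[0,0,-50],"translation":[100,-200,0],"grip":70},{"rotation":[0,0,-50],"translation":[100,-200,0],"grip":70},{"rotation":[0,0,-95.5],"translation":[231,-453,-110],"grip":70},{"rotation":[0,0,-95.5],"translation":[231,-453,-110],"grip":70},{"rotation":[0,0,-95.5],"translation":[231,-453,-110],"grip":70},{"rotation":[0,0,-95.5],"translation":[231,-453,-110],"grip":70},{"rotation":[0,0,-95.5],"translation":[231,-453,-110],"grip":70},{"rotation":[0,0,-95.5],"translation":[231,-453,-110],"grip":70},{"rotation":[0,0,-95.5],"translation":[231,-453,-110],"grip":70},{"rotation":[0,0,-95.5],"translation":[231,-453,-110],"grip":70},{"rotation":[0,0,-95.5],"translation":[231,-453,-110],"grip":70},{"rotation":[0,0,-95.5],"translation":[231,-453,-110],"grip":70},{"rotation":[0,0,-95.5],"translation":[231,-453,-110],"grip":70}]' 40; python3 w.py
```

```text
time: 2.4
ee_pos: [0.4282, 0.0615, 0.1219]
tcp_rot: [180.0, -0.0, 63.6]
wrist_force: [-0.6, 0.3, -0.4]
opening: 0.0699
grasp_force: 0.0
t 2.65 F [0.01 0.26 0.01] sd [0.53 0.4  0.4 ] pos [428.2  60.8 121.4] rot [180.   -0.   63.5] open 70.0 gf 0.0
```

```bash
python3 -m jog '[{"rotation":[0,0,0],"translation":[0,0,-50],"grip":70},{"rotation":[0,0,0],"translation":[0,0,-95],"grip":70},{"rotation":[0,0,0],"translation":[0,0,-106],"grip":70},{"rotation":[0,0,0],"translation":[0,0,-106],"grip":70},{"rotation":[0,0,0],"translation":[0,0,-106],"grip":30},{"rotation":[0,0,0],"translation":[0,0,-106],"grip":30},{"rotation":[0,0,0],"translation":[0,0,-106],"grip":30},{"rotation":[0,0,0],"translation":[0,0,-106],"grip":30},{"rotation":[0,0,0],"translation":[0,0,-106],"grip":30},{"rotation":[0,0,0],"translation":[0,0,-106],"grip":30},{"rotation":[0,0,0],"translation":[0,0,-70],"grip":30},{"rotation":[0,0,0],"translation":[0,0,-20],"grip":30},{"rotation":[0,0,0],"translation":[0,0,30],"grip":30},{"rotation":[0,0,0],"translation":[0,0,70],"grip":30},{"rotation":[0,0,0],"translation":[0,0,80],"grip":30},{"rotation":[0,0,0],"translation":[0,0,80],"grip":30},{"rotation":[0,0,0],"translation":[0,0,80],"grip":30},{"rotation":[0,0,0],"translation":[0,0,80],"grip":30}]' 50; python3 w.py
python3 - <<'E'
from h import *
p,d=imaging.camera("wrist"); cv2.imwrite("pics/w1.png",p[:,:,::-1])
E
```

```text
time: 4.5
ee_pos: [0.4274, 0.0603, 0.1991]
tcp_rot: [-179.8, 0.1, 63.5]
wrist_force: [-0.1, -0.7, -4.6]
opening: 0.0395
grasp_force: 53.2
t 4.75 F [ 0.08  0.17 -4.63] sd [0.3  0.65 0.15] pos [428.   60.3 200.5] rot [-179.9    0.    63.5] open 39.3 gf 53.19552540779114
```

View pics/w1.png

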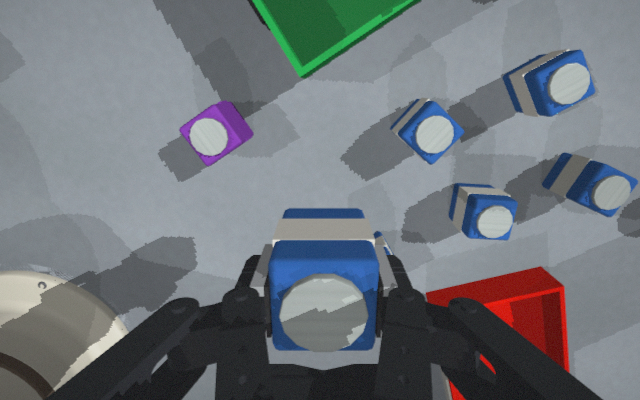

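The tin weighs about 470 g, so it goes in the case. The wrist view shows it held squarely at (323,290).

```bash
cat > chk.py <<'E'
from h import *
import sys
o=readout.get_obs(); p,d=imaging.camera("wrist"); z=float(np.median(d[295:335,300:345]))*1000
print("chk t",o["time"],"pos",(o["ee_pos"]*1000).round(1),"yaw",o["tcp_rot"].round(1),"open",round(o["opening"]*1000,1),"capdepth",round(z,1))
ref=float(sys.argv[1]) if len(sys.argv)>1 else None
sys.exit(0 if ref is None or (36<o["opening"]*1000<43 and abs(z-ref)<5) else 1)
E
python3 chk.py
python3 -m jog '[{"rotation":[0,0,16],"translation":[31,166,10],"grip":30},{"rotation":[0,0,16],"translation":[31,166,10],"grip":30},{"rotation":[0,0,16],"translation":[31,166,10],"grip":30},{"rotation":[0,0,32.4],"translation":[61,332,10],"grip":30},{"rotation":[0,0,32.4],"translation":[61,332,10],"grip":30},{"rotation":[0,0,32.4],"translation":[61,332,10],"grip":30},{"rotation":[0,0,32.4],"translation":[61,332,10],"grip":30},{"rotation":[0,0,32.4],"translation":[61,332,10],"grip":30},{"rotation":[0,0,32.4],"translation":[61,332,10],"grip":30},{"rotation":[0,0,32.4],"translation":[61,332,10],"grip":30},{"rotation":[0,0,32.4],"translation":[61,332,10],"grip":30}]'; python3 chk.py
```

```text
chk t 4.85 pos [428.1  60.4 201. ] yaw [-180.     0.    63.5] open 39.6 capdepth 119.4
time: 6.0
ee_pos: [0.4894, 0.3915, 0.2119]
tcp_rot: [180.0, -0.0, 95.8]
wrist_force: [0.5, -0.0, -4.5]
opening: 0.0393
grasp_force: 54.2
chk t 6.0 pos [489.4 391.5 211.9] yaw [180.   -0.   95.8] open 39.3 capdepth 119.6
```

```bash
python3 -m jog '[{"rotation":[0,0,0],"translation":[0,1,-50],"grip":30},{"rotation":[0,0,0],"translation":[0,1,-100],"grip":30},{"rotation":[0,0,0],"translation":[0,1,-150],"grip":30},{"rotation":[0,0,0],"translation":[0,1,-175],"grip":30},{"rotation":[0,0,0],"translation":[0,1,-190],"grip":30},{"rotation":[0,0,0],"translation":[0,1,-190],"grip":30},{"rotation":[0,0,0],"translation":[0,1,-190],"grip":60},{"rotation":[0,0,0],"translation":[0,1,-190],"grip":60},{"rotation":[0,0,0],"translation":[0,1,-190],"grip":60},{"rotation":[0,0,0],"translation":[0,1,-190],"grip":60},{"rotation":[0,0,0],"translation":[0,1,-150],"grip":60},{"rotation":[0,0,0],"translation":[0,1,-100],"grip":60},{"rotation":[0,0,0],"translation":[0,1,-50],"grip":60},{"rotation":[0,0,0],"translation":[0,1,0],"grip":60},{"rotation":[0,0,0],"translation":[0,1,0],"grip":60}]'
cat > look.py <<'E'
from h import *
o=readout.get_obs(); print("t",o["time"],"tcp",(o["ee_pos"]*1000).round(1),"yaw",round(o["tcp_rot"][2],1),"open",round(o["opening"]*1000,1))
p,X,E=cloud("top"); H=hsv(p)
import sys
cv2.imwrite("pics/last_top.png",p[:,:,::-1])
b=(abs(H[...,0]-110)<12)|((H[...,1]<45)&(H[...,2]>110))
for P in blobs(b&(X[...,0]>.25)&(X[...,0]<.8)&(abs(X[...,1])<.5),X,.049,.072,60):
    c,s,a=rect(P); a=(a-45)%90+45; print("blob",c,s,"yaw",round(a,1),"ztop",round(float(np.median(P[:,2]))*1000),"d",(c-o["ee_pos"][:2]*1000).round(0),"dyaw",round(a-o["tcp_rot"][2],1))
E
python3 look.py
```

```text
time: 7.55
ee_pos: [0.4908, 0.3947, 0.22]
tcp_rot: [179.5, -0.4, 95.9]
wrist_force: [0.3, 1.0, 0.2]
opening: 0.06
grasp_force: 0.0
t 7.55 tcp [490.8 394.7 220. ] yaw 95.9 open 60.0
blob [ 760.4 -143.4] [44.  45.3] yaw 64.1 ztop 51 d [ 270. -538.] dyaw -31.8
blob [648.3 -64.4] [39.7 40.3] yaw 129.1 ztop 57 d [ 158. -459.] dyaw 33.2
blob [637.3  43.1] [40.  39.3] yaw 93.5 ztop 57 d [ 147. -352.] dyaw -2.4
blob [548.1 -45.2] [39.7 40.2] yaw 61.7 ztop 57 d [  57. -440.] dyaw -34.2
blob [526.9  53.1] [39.8 39.5] yaw 113.0 ztop 57 d [  36. -342.] dyaw 17.1
blob [487.8 391.8] [39.7 42.1] yaw 94.6 ztop 60 d [-3. -3.] dyaw -1.3
blob [430.1 -54.7] [39.6 40. ] yaw 93.5 ztop 57 d [ -61. -449.] dyaw -2.4
blob [357.8 135.7] [28.3 29. ] yaw 90.0 ztop 59 d [-133. -259.] dyaw -5.9
```

```bash
python3 -m jog '[{"rotation":[0,0,17],"translation":[38,-340,0],"grip":70},{"rotation":[0,0,17],"translation":[38,-340,0],"grip":70},{"rotation":[0,0,17],"translation":[38,-340,0],"grip":70},{"rotation":[0,0,17],"translation":[38,-340,0],"grip":70},{"rotation":[0,0,17],"translation":[38,-340,0],"grip":70},{"rotation":[0,0,17],"translation":[38,-340,0],"grip":70},{"rotation":[0,0,17],"translation":[38,-340,0],"grip":70},{"rotation":[0,0,17],"translation":[38,-340,0],"grip":70},{"rotation":[0,0,17],"translation":[38,-340,-50],"grip":70},{"rotation":[0,0,17],"translation":[38,-340,-100],"grip":70},{"rotation":[0,0,17],"translation":[38,-340,-150],"grip":70},{"rotation":[0,0,17],"translation":[38,-340,-185],"grip":70},{"rotation":[0,0,17],"translation":[38,-340,-195.5],"grip":70},{"rotation":[0,0,17],"translation":[38,-340,-195.5],"grip":70},{"rotation":[0,0,17],"translation":[38,-340,-195.5],"grip":30},{"rotation":[0,0,17],"translation":[38,-340,-195.5],"grip":30},{"rotation":[0,0,17],"translation":[38,-340,-195.5],"grip":30},{"rotation":[0,0,17],"translation":[38,-340,-195.5],"grip":30},{"rotation":[0,0,17],"translation":[38,-340,-195.5],"grip":30},{"rotation":[0,0,17],"translation":[38,-340,-195.5],"grip":30}]' >/dev/null
python3 -m jog '[{"rotation":[0,0,0],"translation":[0,0,40],"grip":30},{"rotation":[0,0,0],"translation":[0,0,90],"grip":30},{"rotation":[0,0,0],"translation":[0,0,140],"grip":30},{"rotation":[0,0,0],"translation":[0,0,180],"grip":30},{"rotation":[0,0,0],"translation":[0,0,195.5],"grip":30},{"rotation":[0,0,0],"translation":[0,0,195.5],"grip":30},{"rotation":[0,0,0],"translation":[0,0,195.5],"grip":30},{"rotation":[0,0,0],"translation":[0,0,195.5],"grip":30}]' >/dev/null; python3 w.py; python3 chk.py
```

```text
t 10.65 F [-0.02  0.32 -4.58] sd [0.44 0.36 0.48] pos [527.   53.4 210.5] rot [-179.9   -0.   112.9] open 39.5 gf 52.938072681427
chk t 10.7 pos [527.1  53.4 210.7] yaw [-180.    -0.   112.9] open 39.5 capdepth 120.1
```

About 467 g, so this one goes in the case at slot y=0.

```bash
python3 -m jog '[{"rotation":[0,0,-17],"translation":[-28,246,0],"grip":30},{"rotation":[0,0,-17],"translation":[-28,246,0],"grip":30},{"rotation":[0,0,-17],"translation":[-28,246,0],"grip":30},{"rotation":[0,0,-17],"translation":[-28,246,0],"grip":30},{"rotation":[0,0,-17],"translation":[-28,246,0],"grip":30},{"rotation":[0,0,-17],"translation":[-28,246,0],"grip":30},{"rotation":[0,0,-17],"translation":[-28,246,0],"grip":30},{"rotation":[0,0,-17],"translation":[-28,246,0],"grip":30}]' >/dev/null; python3 chk.py 120 && python3 -m jog '[{"rotation":[0,0,0],"translation":[0,0,-50],"grip":30},{"rotation":[0,0,0],"translation":[0,0,-100],"grip":30},{"rotation":[0,0,0],"translation":[0,0,-150],"grip":30},{"rotation":[0,0,0],"translation":[0,0,-175],"grip":30},{"rotation":[0,0,0],"translation":[0,0,-190],"grip":30},{"rotation":[0,0,0],"translation":[0,0,-190],"grip":30},{"rotation":[0,0,0],"translation":[0,0,-190],"grip":60},{"rotation":[0,0,0],"translation":[0,0,-190],"grip":60},{"rotation":[0,0,0],"translation":[0,0,-190],"grip":60},{"rotation":[0,0,0],"translation":[0,0,-190],"grip":60},{"rotation":[0,0,0],"translation":[0,0,-150],"grip":60},{"rotation":[0,0,0],"translation":[0,0,-100],"grip":60},{"rotation":[0,0,0],"translation":[0,0,-50],"grip":60},{"rotation":[0,0,0],"translation":[0,0,0],"grip":60},{"rotation":[0,0,0],"translation":[0,0,0],"grip":60},{"rotation":[0,0,0],"translation":[0,0,0],"grip":60}]'; python3 look.py
```

```text
chk t 11.55 pos [499.3 298.8 211.1] yaw [-180.     0.    95.9] open 39.4 capdepth 120.1
time: 13.2
ee_pos: [0.4995, 0.2998, 0.2125]
tcp_rot: [179.9, -0.1, 95.9]
wrist_force: [0.0, 0.6, -0.9]
opening: 0.0597
grasp_force: 0.0
t 13.2 tcp [499.5 299.8 212.5] yaw 95.9 open 59.7
blob [ 759.8 -142.8] [43.4 45.1] yaw 87.6 ztop 51 d [ 260. -443.] dyaw -8.3
blob [648.7 -64.5] [40.3 40.2] yaw 129.5 ztop 56 d [ 149. -364.] dyaw 33.6
blob [637.6  43. ] [40.9 39.7] yaw 93.0 ztop 57 d [ 138. -257.] dyaw -2.9
blob [548.1 -45.4] [39.7 39.6] yaw 60.7 ztop 57 d [  49. -345.] dyaw -35.2
blob [498.  296.4] [39.3 40.8] yaw 94.5 ztop 60 d [-2. -3.] dyaw -1.4
blob [430.2 -54.8] [39.8 40. ] yaw 93.7 ztop 57 d [ -69. -355.] dyaw -2.2
blob [358.  136.2] [28.6 28.6] yaw 121.6 ztop 59 d [-142. -164.] dyaw 25.7
```

```bash
python3 -m jog '[{"rotation":[0,0,-2.5],"translation":[0,-200,10],"grip":70},{"rotation":[0,0,-2.5],"translation":[0,-200,10],"grip":70},{"rotation":[0,0,-2.5],"translation":[0,-200,10],"grip":70},{"rotation":[0,0,-2.5],"translation":[0,-200,10],"grip":70},{"rotation":[0,0,-2.5],"translation":[138.5,-256,0],"grip":70},{"rotation":[0,0,-2.5],"translation":[138.5,-256,0],"grip":70},{"rotation":[0,0,-2.5],"translation":[138.5,-256,0],"grip":70},{"rotation":[0,0,-2.5],"translation":[138.5,-256,0],"grip":70},{"rotation":[0,0,-2.5],"translation":[138.5,-256,-50],"grip":70},{"rotation":[0,0,-2.5],"translation":[138.5,-256,-100],"grip":70},{"rotation":[0,0,-2.5],"translation":[138.5,-256,-150],"grip":70},{"rotation":[0,0,-2.5],"translation":[138.5,-256,-185],"grip":70},{"rotation":[0,0,-2.5],"translation":[138.5,-256,-195.5],"grip":70},{"rotation":[0,0,-2.5],"translation":[138.5,-256,-195.5],"grip":70},{"rotation":[0,0,-2.5],"translation":[138.5,-256,-195.5],"grip":30},{"rotation":[0,0,-2.5],"translation":[138.5,-256,-195.5],"grip":30},{"rotation":[0,0,-2.5],"translation":[138.5,-256,-195.5],"grip":30},{"rotation":[0,0,-2.5],"translation":[138.5,-256,-195.5],"grip":30},{"rotation":[0,0,-2.5],"translation":[138.5,-256,-195.5],"grip":30},{"rotation":[0,0,-2.5],"translation":[138.5,-256,-195.5],"grip":30}]' >/dev/null
python3 -m jog '[{"rotation":[0,0,0],"translation":[0,0,40],"grip":30},{"rotation":[0,0,0],"translation":[0,0,90],"grip":30},{"rotation":[0,0,0],"translation":[0,0,140],"grip":30},{"rotation":[0,0,0],"translation":[0,0,180],"grip":30},{"rotation":[0,0,0],"translation":[0,0,195.5],"grip":30},{"rotation":[0,0,0],"translation":[0,0,195.5],"grip":30},{"rotation":[0,0,0],"translation":[0,0,195.5],"grip":30},{"rotation":[0,0,0],"translation":[0,0,195.5],"grip":30}]' >/dev/null; python3 w.py; python3 chk.py; python3 look.py
```

```text
t 16.3 F [-0.11  0.36 -2.1 ] sd [0.25 0.23 0.36] pos [637.5  43.4 210.4] rot [-179.9    0.    93.4] open 39.1 gf 51.44281983375549
chk t 16.35 pos [637.6  43.4 210.6] yaw [-179.9    0.    93.4] open 39.6 capdepth 120.3
t 16.4 tcp [637.6  43.4 210.9] yaw 93.4 open 39.4
blob [ 759.7 -142.7] [43.5 45.5] yaw 87.0 ztop 51 d [ 122. -186.] dyaw -6.4
blob [648.4 -64.8] [40.2 39.7] yaw 128.8 ztop 57 d [  11. -108.] dyaw 35.4
blob [548.8 -57.2] [48.1 25.5] yaw 96.9 ztop 55 d [ -89. -101.] dyaw 3.5
blob [498.1 295.6] [38.9 40.8] yaw 90.6 ztop 60 d [-140.  252.] dyaw -2.8
blob [487.7 391.6] [39.3 41.3] yaw 95.0 ztop 60 d [-150.  348.] dyaw 1.6
blob [431.2 -65.7] [39.3 18. ] yaw 92.3 ztop 56 d [-206. -109.] dyaw -1.1
```

About 214 g, so this one goes in the tray.

```bash
python3 -m jog '[{"rotation":[0,0,-14.6],"translation":[-154,-428,0],"grip":30},{"rotation":[0,0,-14.6],"translation":[-154,-428,0],"grip":30},{"rotation":[0,0,-14.6],"translation":[-154,-428,0],"grip":30},{"rotation":[0,0,-14.6],"translation":[-154,-428,0],"grip":30},{"rotation":[0,0,-14.6],"translation":[-154,-428,0],"grip":30},{"rotation":[0,0,-14.6],"translation":[-154,-428,0],"grip":30},{"rotation":[0,0,-14.6],"translation":[-154,-428,0],"grip":30},{"rotation":[0,0,-14.6],"translation":[-154,-428,0],"grip":30},{"rotation":[0,0,-14.6],"translation":[-154,-428,0],"grip":30},{"rotation":[0,0,-14.6],"translation":[-154,-428,0],"grip":30},{"rotation":[0,0,-14.6],"translation":[-154,-428,0],"grip":30},{"rotation":[0,0,-14.6],"translation":[-154,-428,0],"grip":30}]' >/dev/null; python3 chk.py 120 && python3 -m jog '[{"rotation":[0,0,0],"translation":[0,0,-50],"grip":30},{"rotation":[0,0,0],"translation":[0,0,-100],"grip":30},{"rotation":[0,0,0],"translation":[0,0,-150],"grip":30},{"rotation":[0,0,0],"translation":[0,0,-175],"grip":30},{"rotation":[0,0,0],"translation":[0,0,-190],"grip":30},{"rotation":[0,0,0],"translation":[0,0,-190],"grip":30},{"rotation":[0,0,0],"translation":[0,0,-190],"grip":60},{"rotation":[0,0,0],"translation":[0,0,-190],"grip":60},{"rotation":[0,0,0],"translation":[0,0,-190],"grip":60},{"rotation":[0,0,0],"translation":[0,0,-190],"grip":60},{"rotation":[0,0,0],"translation":[0,0,-150],"grip":60},{"rotation":[0,0,0],"translation":[0,0,-100],"grip":60},{"rotation":[0,0,0],"translation":[0,0,-50],"grip":60},{"rotation":[0,0,0],"translation":[0,0,0],"grip":60},{"rotation":[0,0,0],"translation":[0,0,0],"grip":60},{"rotation":[0,0,0],"translation":[0,0,0],"grip":60}]'; python3 look.py
```

```text
chk t 17.65 pos [ 484.  -384.   211.3] yaw [180.   -0.   78.8] open 39.5 capdepth 120.3
time: 19.3
ee_pos: [0.4843, -0.3851, 0.2129]
tcp_rot: [179.8, 0.1, 78.8]
wrist_force: [-0.2, -0.6, -1.0]
opening: 0.0595
grasp_force: 0.0
t 19.3 tcp [ 484.3 -385.1  212.9] yaw 78.8 open 59.5
blob [ 758.4 -142.5] [43.  41.9] yaw 89.4 ztop 51 d [274. 243.] dyaw 10.6
blob [648.9 -65.4] [40.6 40.3] yaw 132.7 ztop 57 d [165. 320.] dyaw 53.9
blob [548.1 -45.3] [39.6 39.9] yaw 61.8 ztop 57 d [ 64. 340.] dyaw -17.0
blob [497.8 296.1] [38.8 39.5] yaw 95.1 ztop 60 d [ 13. 681.] dyaw 16.3
blob [ 484.9 -381.8] [38.6 37.9] yaw 78.0 ztop 62 d [1. 3.] dyaw -0.8
blob [487.8 391.5] [40.2 41. ] yaw 96.5 ztop 61 d [  3. 777.] dyaw 17.7
blob [430.2 -54.7] [39.8 40. ] yaw 93.7 ztop 57 d [-54. 330.] dyaw 14.9
blob [357.8 135.7] [28.9 28.3] yaw 89.5 ztop 59 d [-127.  521.] dyaw 10.7
```

```bash
python3 -m jog '[{"rotation":[0,0,15],"translation":[-53.5,330,0],"grip":70},{"rotation":[0,0,15],"translation":[-53.5,330,0],"grip":70},{"rotation":[0,0,15],"translation":[-53.5,330,0],"grip":70},{"rotation":[0,0,15],"translation":[-53.5,330,0],"grip":70},{"rotation":[0,0,15],"translation":[-53.5,330,0],"grip":70},{"rotation":[0,0,15],"translation":[-53.5,330,0],"grip":70},{"rotation":[0,0,15],"translation":[-53.5,330,0],"grip":70},{"rotation":[0,0,15],"translation":[-53.5,330,0],"grip":70},{"rotation":[0,0,15],"translation":[-53.5,330,-50],"grip":70},{"rotation":[0,0,15],"translation":[-53.5,330,-100],"grip":70},{"rotation":[0,0,15],"translation":[-53.5,330,-150],"grip":70},{"rotation":[0,0,15],"translation":[-53.5,330,-185],"grip":70},{"rotation":[0,0,15],"translation":[-53.5,330,-195.5],"grip":70},{"rotation":[0,0,15],"translation":[-53.5,330,-195.5],"grip":70},{"rotation":[0,0,15],"translation":[-53.5,330,-195.5],"grip":30},{"rotation":[0,0,15],"translation":[-53.5,330,-195.5],"grip":30},{"rotation":[0,0,15],"translation":[-53.5,330,-195.5],"grip":30},{"rotation":[0,0,15],"translation":[-53.5,330,-195.5],"grip":30},{"rotation":[0,0,15],"translation":[-53.5,330,-195.5],"grip":30},{"rotation":[0,0,15],"translation":[-53.5,330,-195.5],"grip":30}]' >/dev/null
python3 -m jog '[{"rotation":[0,0,0],"translation":[0,0,40],"grip":30},{"rotation":[0,0,0],"translation":[0,0,90],"grip":30},{"rotation":[0,0,0],"translation":[0,0,140],"grip":30},{"rotation":[0,0,0],"translation":[0,0,180],"grip":30},{"rotation":[0,0,0],"translation":[0,0,195.5],"grip":30},{"rotation":[0,0,0],"translation":[0,0,195.5],"grip":30},{"rotation":[0,0,0],"translation":[0,0,195.5],"grip":30},{"rotation":[0,0,0],"translation":[0,0,195.5],"grip":30}]' >/dev/null; python3 w.py; python3 chk.py
```

```text
t 22.4 F [ 0.21  0.01 -3.36] sd [0.22 0.56 0.44] pos [429.9 -54.6 210.6] rot [-179.9   -0.    93.8] open 39.1 gf 52.69093930721283
chk t 22.45 pos [430.  -54.6 210.8] yaw [-180.    -0.    93.8] open 39.1 capdepth 119.7
```

Borderline at about 340 g, so I take more readings.

```bash
for i in 1 2 3; do python3 w.py|cut -c1-80; done; python3 chk.py
```

```text
t 22.75 F [ 0.27 -0.09 -3.44] sd [0.41 0.45 0.4 ] pos [430.2 -54.6 211.3] rot [1
t 23.05 F [ 0.15 -0.22 -3.65] sd [0.23 0.56 0.35] pos [430.3 -54.6 211.3] rot [1
t 23.35 F [ 0.07 -0.31 -3.69] sd [0.45 0.36 0.44] pos [430.2 -54.6 211.3] rot [1
chk t 23.4 pos [430.2 -54.6 211.3] yaw [-180.    -0.    93.8] open 39.6 capdepth 119.6
```

About 360 g, so this one goes in the case at slot y=−94.

```bash
python3 -m jog '[{"rotation":[0,0,2],"translation":[78.5,260,0],"grip":30},{"rotation":[0,0,2],"translation":[78.5,260,0],"grip":30},{"rotation":[0,0,2],"translation":[78.5,260,0],"grip":30},{"rotation":[0,0,2],"translation":[78.5,260,0],"grip":30},{"rotation":[0,0,2],"translation":[78.5,260,0],"grip":30},{"rotation":[0,0,2],"translation":[78.5,260,0],"grip":30},{"rotation":[0,0,2],"translation":[78.5,260,0],"grip":30},{"rotation":[0,0,2],"translation":[78.5,260,0],"grip":30}]' >/dev/null; python3 chk.py 120 && python3 -m jog '[{"rotation":[0,0,0],"translation":[0,0,-50],"grip":30},{"rotation":[0,0,0],"translation":[0,0,-100],"grip":30},{"rotation":[0,0,0],"translation":[0,0,-150],"grip":30},{"rotation":[0,0,0],"translation":[0,0,-175],"grip":30},{"rotation":[0,0,0],"translation":[0,0,-190],"grip":30},{"rotation":[0,0,0],"translation":[0,0,-190],"grip":30},{"rotation":[0,0,0],"translation":[0,0,-190],"grip":60},{"rotation":[0,0,0],"translation":[0,0,-190],"grip":60},{"rotation":[0,0,0],"translation":[0,0,-190],"grip":60},{"rotation":[0,0,0],"translation":[0,0,-190],"grip":60},{"rotation":[0,0,0],"translation":[0,0,-150],"grip":60},{"rotation":[0,0,0],"translation":[0,0,-100],"grip":60},{"rotation":[0,0,0],"translation":[0,0,-50],"grip":60},{"rotation":[0,0,0],"translation":[0,0,0],"grip":60},{"rotation":[0,0,0],"translation":[0,0,0],"grip":60},{"rotation":[0,0,0],"translation":[0,0,0],"grip":60}]'; python3 look.py
```

```text
chk t 24.25 pos [508.6 205.7 210.8] yaw [-179.9    0.    95.9] open 39.6 capdepth 119.7
time: 25.9
ee_pos: [0.5091, 0.2056, 0.2124]
tcp_rot: [179.9, -0.0, 95.8]
wrist_force: [0.2, -0.4, -1.9]
opening: 0.0601
grasp_force: 0.0
t 25.9 tcp [509.1 205.6 212.4] yaw 95.8 open 60.1
blob [ 759.6 -148. ] [33.1 44.9] yaw 86.7 ztop 51 d [ 251. -354.] dyaw -9.1
blob [648.5 -65.2] [40.2 39.8] yaw 132.3 ztop 56 d [ 139. -271.] dyaw 36.5
blob [547.9 -45.4] [39.5 39.8] yaw 61.1 ztop 57 d [  39. -251.] dyaw -34.7
blob [507.2 203.8] [40.3 39.8] yaw 97.0 ztop 61 d [-2. -2.] dyaw 1.2
blob [ 484.6 -380.9] [36.5 39. ] yaw 77.5 ztop 62 d [ -24. -587.] dyaw -18.3
blob [357.9 136.3] [27.7 28.3] yaw 107.6 ztop 60 d [-151.  -69.] dyaw 11.8
```

```bash
python3 -m jog '[{"rotation":[0,0,-34.5],"translation":[39.5,-250.5,0],"grip":70},{"rotation":[0,0,-34.5],"translation":[39.5,-250.5,0],"grip":70},{"rotation":[0,0,-34.5],"translation":[39.5,-250.5,0],"grip":70},{"rotation":[0,0,-34.5],"translation":[39.5,-250.5,0],"grip":70},{"rotation":[0,0,-34.5],"translation":[39.5,-250.5,0],"grip":70},{"rotation":[0,0,-34.5],"translation":[39.5,-250.5,0],"grip":70},{"rotation":[0,0,-34.5],"translation":[39.5,-250.5,0],"grip":70},{"rotation":[0,0,-34.5],"translation":[39.5,-250.5,-50],"grip":70},{"rotation":[0,0,-34.5],"translation":[39.5,-250.5,-100],"grip":70},{"rotation":[0,0,-34.5],"translation":[39.5,-250.5,-150],"grip":70},{"rotation":[0,0,-34.5],"translation":[39.5,-250.5,-185],"grip":70},{"rotation":[0,0,-34.5],"translation":[39.5,-250.5,-195.5],"grip":70},{"rotation":[0,0,-34.5],"translation":[39.5,-250.5,-195.5],"grip":70},{"rotation":[0,0,-34.5],"translation":[39.5,-250.5,-195.5],"grip":30},{"rotation":[0,0,-34.5],"translation":[39.5,-250.5,-195.5],"grip":30},{"rotation":[0,0,-34.5],"translation":[39.5,-250.5,-195.5],"grip":30},{"rotation":[0,0,-34.5],"translation":[39.5,-250.5,-195.5],"grip":30},{"rotation":[0,0,-34.5],"translation":[39.5,-250.5,-195.5],"grip":30},{"rotation":[0,0,-34.5],"translation":[39.5,-250.5,-195.5],"grip":30}]' >/dev/null
python3 -m jog '[{"rotation":[0,0,0],"translation":[0,0,40],"grip":30},{"rotation":[0,0,0],"translation":[0,0,90],"grip":30},{"rotation":[0,0,0],"translation":[0,0,140],"grip":30},{"rotation":[0,0,0],"translation":[0,0,180],"grip":30},{"rotation":[0,0,0],"translation":[0,0,195.5],"grip":30},{"rotation":[0,0,0],"translation":[0,0,195.5],"grip":30},{"rotation":[0,0,0],"translation":[0,0,195.5],"grip":30},{"rotation":[0,0,0],"translation":[0,0,195.5],"grip":30}]' >/dev/null; python3 w.py; python3 w.py|cut -c1-60; python3 chk.py
```

```text
t 28.9 F [-0.    0.05 -2.29] sd [0.76 0.43 0.39] pos [547.9 -45.1 210.5] rot [-179.9    0.    61.3] open 39.6 gf 51.0693097114563
t 29.2 F [-0.26  0.07 -1.44] sd [0.66 0.23 0.59] pos [548.2 
chk t 29.25 pos [548.2 -45.1 211.3] yaw [180.   -0.   61.3] open 39.5 capdepth 120.2
```

About 190 g, so this one goes in the tray centre.

```bash
python3 -m jog '[{"rotation":[0,0,17.5],"translation":[-46,-247.5,0],"grip":30},{"rotation":[0,0,17.5],"translation":[-46,-247.5,0],"grip":30},{"rotation":[0,0,17.5],"translation":[-46,-247.5,0],"grip":30},{"rotation":[0,0,17.5],"translation":[-46,-247.5,0],"grip":30},{"rotation":[0,0,17.5],"translation":[-46,-247.5,0],"grip":30},{"rotation":[0,0,17.5],"translation":[-46,-247.5,0],"grip":30},{"rotation":[0,0,17.5],"translation":[-46,-247.5,0],"grip":30},{"rotation":[0,0,17.5],"translation":[-46,-247.5,0],"grip":30}]' >/dev/null; python3 chk.py 120 && python3 -m jog '[{"rotation":[0,0,0],"translation":[0,0,-50],"grip":30},{"rotation":[0,0,0],"translation":[0,0,-100],"grip":30},{"rotation":[0,0,0],"translation":[0,0,-150],"grip":30},{"rotation":[0,0,0],"translation":[0,0,-175],"grip":30},{"rotation":[0,0,0],"translation":[0,0,-190],"grip":30},{"rotation":[0,0,0],"translation":[0,0,-190],"grip":30},{"rotation":[0,0,0],"translation":[0,0,-190],"grip":60},{"rotation":[0,0,0],"translation":[0,0,-190],"grip":60},{"rotation":[0,0,0],"translation":[0,0,-190],"grip":60},{"rotation":[0,0,0],"translation":[0,0,-190],"grip":60},{"rotation":[0,0,0],"translation":[0,0,-150],"grip":60},{"rotation":[0,0,0],"translation":[0,0,-100],"grip":60},{"rotation":[0,0,0],"translation":[0,0,-50],"grip":60},{"rotation":[0,0,0],"translation":[0,0,0],"grip":60},{"rotation":[0,0,0],"translation":[0,0,0],"grip":60},{"rotation":[0,0,0],"translation":[0,0,0],"grip":60}]'; python3 look.py
```

```text
chk t 30.1 pos [ 502.4 -292.   211.2] yaw [-180.    -0.    78.8] open 39.2 capdepth 120.2
time: 31.75
ee_pos: [0.5029, -0.293, 0.2127]
tcp_rot: [179.8, 0.1, 78.8]
wrist_force: [-0.0, 0.7, -0.5]
opening: 0.0603
grasp_force: 0.0
t 31.75 tcp [ 502.9 -293.   212.7] yaw 78.8 open 60.3
blob [ 760.6 -137.6] [34.1 44.1] yaw 72.8 ztop 51 d [258. 155.] dyaw -6.0
blob [648.7 -64.4] [40.1 39.4] yaw 129.5 ztop 57 d [146. 229.] dyaw 50.7
blob [ 503.1 -290.5] [37.7 36.6] yaw 80.6 ztop 61 d [0. 2.] dyaw 1.8
blob [507.4 203.4] [39.7 40.5] yaw 95.4 ztop 61 d [  5. 496.] dyaw 16.6
blob [498.  296.4] [39.2 41. ] yaw 94.1 ztop 60 d [ -5. 589.] dyaw 15.3
blob [487.7 391.8] [39.9 41.3] yaw 95.1 ztop 60 d [-15. 685.] dyaw 16.3
blob [357.8 135.9] [28.5 28.5] yaw 88.2 ztop 59 d [-145.  429.] dyaw 9.4
```

```bash
python3 -m jog '[{"rotation":[0,0,-39],"translation":[146.5,228,0],"grip":70},{"rotation":[0,0,-39],"translation":[146.5,228,0],"grip":70},{"rotation":[0,0,-39],"translation":[146.5,228,0],"grip":70},{"rotation":[0,0,-39],"translation":[146.5,228,0],"grip":70},{"rotation":[0,0,-39],"translation":[146.5,228,0],"grip":70},{"rotation":[0,0,-39],"translation":[146.5,228,0],"grip":70},{"rotation":[0,0,-39],"translation":[146.5,228,0],"grip":70},{"rotation":[0,0,-39],"translation":[146.5,228,-50],"grip":70},{"rotation":[0,0,-39],"translation":[146.5,228,-100],"grip":70},{"rotation":[0,0,-39],"translation":[146.5,228,-150],"grip":70},{"rotation":[0,0,-39],"translation":[146.5,228,-185],"grip":70},{"rotation":[0,0,-39],"translation":[146.5,228,-195.5],"grip":70},{"rotation":[0,0,-39],"translation":[146.5,228,-195.5],"grip":70},{"rotation":[0,0,-39],"translation":[146.5,228,-195.5],"grip":30},{"rotation":[0,0,-39],"translation":[146.5,228,-195.5],"grip":30},{"rotation":[0,0,-39],"translation":[146.5,228,-195.5],"grip":30},{"rotation":[0,0,-39],"translation":[146.5,228,-195.5],"grip":30},{"rotation":[0,0,-39],"translation":[146.5,228,-195.5],"grip":30},{"rotation":[0,0,-39],"translation":[146.5,228,-195.5],"grip":30}]' >/dev/null
python3 -m jog '[{"rotation":[0,0,0],"translation":[0,0,40],"grip":30},{"rotation":[0,0,0],"translation":[0,0,90],"grip":30},{"rotation":[0,0,0],"translation":[0,0,140],"grip":30},{"rotation":[0,0,0],"translation":[0,0,180],"grip":30},{"rotation":[0,0,0],"translation":[0,0,195.5],"grip":30},{"rotation":[0,0,0],"translation":[0,0,195.5],"grip":30},{"rotation":[0,0,0],"translation":[0,0,195.5],"grip":30},{"rotation":[0,0,0],"translation":[0,0,195.5],"grip":30}]' >/dev/null; python3 w.py; python3 w.py|cut -c1-60; python3 chk.py
```

```text
t 34.75 F [ 0.2   0.37 -3.85] sd [0.74 0.53 0.42] pos [648.5 -64.6 210.4] rot [-1.799e+02  1.000e-01  3.980e+01] open 39.6 gf 52.35277533531189
t 35.05 F [-0.47 -0.04 -4.09] sd [0.39 0.55 0.47] pos [648.8
chk t 35.1 pos [648.7 -64.6 211.3] yaw [-180.    -0.    39.8] open 39.5 capdepth 120.4
```

About 405 g, so this one goes in the case, midway between the two tins around y=344 where the gap is widest.

```bash
python3 -m jog '[{"rotation":[0,0,56],"translation":[-156,150,20],"grip":30},{"rotation":[0,0,56],"translation":[-156,150,20],"grip":30},{"rotation":[0,0,56],"translation":[-156,150,20],"grip":30},{"rotation":[0,0,56],"translation":[-156,150,20],"grip":30},{"rotation":[0,0,56],"translation":[-156,150,20],"grip":30},{"rotation":[0,0,56],"translation":[-156,409,0],"grip":30},{"rotation":[0,0,56],"translation":[-156,409,0],"grip":30},{"rotation":[0,0,56],"translation":[-156,409,0],"grip":30},{"rotation":[0,0,56],"translation":[-156,409,0],"grip":30},{"rotation":[0,0,56],"translation":[-156,409,0],"grip":30},{"rotation":[0,0,56],"translation":[-156,409,0],"grip":30},{"rotation":[0,0,56],"translation":[-156,409,0],"grip":30},{"rotation":[0,0,56],"translation":[-156,409,0],"grip":30},{"rotation":[0,0,56],"translation":[-156,409,0],"grip":30},{"rotation":[0,0,56],"translation":[-156,409,0],"grip":30}]' >/dev/null; python3 chk.py 120 && python3 -m jog '[{"rotation":[0,0,0],"translation":[0,0,-50],"grip":30},{"rotation":[0,0,0],"translation":[0,0,-90],"grip":30},{"rotation":[0,0,0],"translation":[0,0,-120],"grip":30},{"rotation":[0,0,0],"translation":[0,0,-150],"grip":30},{"rotation":[0,0,0],"translation":[0,0,-175],"grip":30},{"rotation":[0,0,0],"translation":[0,0,-190],"grip":30},{"rotation":[0,0,0],"translation":[0,0,-190],"grip":30},{"rotation":[0,0,0],"translation":[0,0,-190],"grip":60},{"rotation":[0,0,0],"translation":[0,0,-190],"grip":60},{"rotation":[0,0,0],"translation":[0,0,-190],"grip":60},{"rotation":[0,0,0],"translation":[0,0,-190],"grip":60},{"rotation":[0,0,0],"translation":[0,0,-150],"grip":60},{"rotation":[0,0,0],"translation":[0,0,-100],"grip":60},{"rotation":[0,0,0],"translation":[0,0,-50],"grip":60},{"rotation":[0,0,0],"translation":[0,0,0],"grip":60},{"rotation":[0,0,0],"translation":[0,0,0],"grip":60},{"rotation":[0,0,0],"translation":[0,0,0],"grip":60}]'; python3 look.py
```

```text
chk t 36.65 pos [493.1 343.2 211.9] yaw [180.   -0.   95.7] open 39.3 capdepth 120.4
time: 38.4
ee_pos: [0.4937, 0.3448, 0.2137]
tcp_rot: [179.8, -0.1, 95.8]
wrist_force: [-0.1, 0.1, -1.2]
opening: 0.0601
grasp_force: 0.0
t 38.4 tcp [493.7 344.8 213.7] yaw 95.8 open 60.1
blob [ 759.6 -142.8] [43.4 45.4] yaw 87.1 ztop 51 d [ 266. -488.] dyaw -8.7
blob [ 503.2 -290. ] [36.7 36.9] yaw 78.8 ztop 62 d [  10. -635.] dyaw -17.0
blob [507.6 203.7] [40.7 39.9] yaw 95.9 ztop 61 d [  14. -141.] dyaw 0.1
blob [498.4 296.3] [40.3 41.4] yaw 95.2 ztop 60 d [  5. -48.] dyaw -0.6
blob [ 484.  -381.5] [37.4 38.6] yaw 79.8 ztop 62 d [ -10. -726.] dyaw -16.0
blob [491.1 343.8] [39.9 42.7] yaw 95.3 ztop 60 d [-3. -1.] dyaw -0.5
blob [488.6 384.3] [40.3 27.2] yaw 100.3 ztop 60 d [-5. 40.] dyaw 4.5
blob [358.  136.8] [29.3 28.1] yaw 129.5 ztop 60 d [-136. -208.] dyaw 33.7
```

All six tins are placed. I move up and behind the lid with the fingers shut, and check the scene on the way.

```bash
python3 -m jog '[{"rotation":[0,0,0],"translation":[0,0,50],"grip":0},{"rotation":[0,0,0],"translation":[0,0,90],"grip":0},{"rotation":[0,0,0],"translation":[50,-119,90],"grip":0},{"rotation":[0,0,0],"translation":[50,-119,90],"grip":0},{"rotation":[0,0,0],"translation":[172,-119,90],"grip":0},{"rotation":[0,0,0],"translation":[172,-119,90],"grip":0},{"rotation":[0,0,0],"translation":[172,-119,90],"grip":0},{"rotation":[0,0,0],"translation":[172,-119,90],"grip":0},{"rotation":[0,0,0],"translation":[172,-119,90],"grip":0},{"rotation":[0,0,0],"translation":[172,-119,90],"grip":0},{"rotation":[0,0,0],"translation":[172,-119,90],"grip":0}]'
python3 look.py
python3 - <<'E'
from h import *
for n in ("top","side"):
    p,X,E=cloud(n); H=hsv(p); z=X[...,2]
    P=X[(abs(H[...,0]-65)<18)&(H[...,1]>100)&(z>.1)&(X[...,0]>.5)&(X[...,0]<.75)&(X[...,1]>.1)&(X[...,1]<.5)]
    c=np.array([.499,.299]); xa=np.array([np.cos(np.radians(5.9)),np.sin(np.radians(5.9))])
    u=(P[:,:2]-c)@xa-.067; w=P[:,2]-.076; k=w>.09
    print(n,"lid angle",np.degrees(np.median(np.arctan2(w[k],-u[k]))).round(1),"u,w max",u.max().round(3),w.max().round(3))
    if n=="side": cv2.imwrite("pics/side2.png",p[:,:,::-1])
E
```

```text
time: 39.55
ee_pos: [0.6635, 0.2258, 0.3028]
tcp_rot: [179.9, -0.0, 95.8]
wrist_force: [-0.9, -1.2, 0.6]
opening: -0.0002
grasp_force: 0.0
t 39.55 tcp [663.5 225.8 302.8] yaw 95.8 open -0.2
blob [ 763.6 -145.4] [45.3 38.3] yaw 134.7 ztop 51 d [ 100. -371.] dyaw 38.9
blob [ 503.2 -289.1] [37.3 36.8] yaw 77.7 ztop 62 d [-160. -515.] dyaw -18.1
blob [ 484.4 -381.5] [38.4 38.4] yaw 79.9 ztop 61 d [-179. -607.] dyaw -15.9
top lid angle 117.6 u,w max 0.064 0.118
side lid angle 117.6 u,w max 0.064 0.117
```

View pics/side2.png

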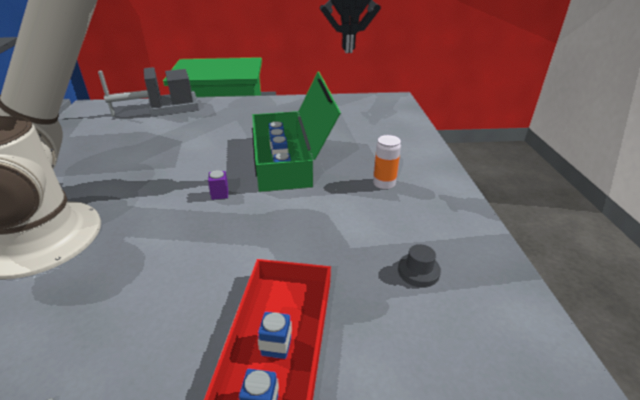

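View pics/last_top.png

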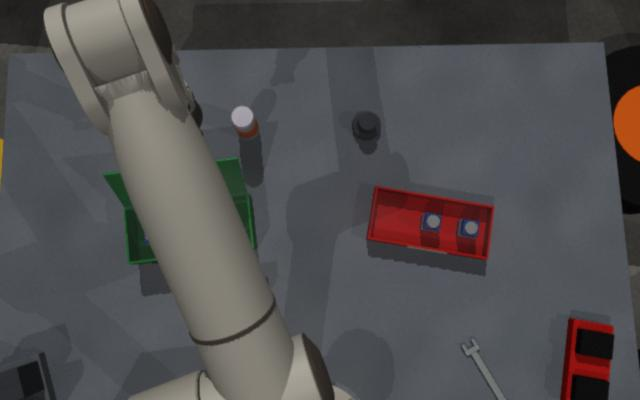

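The side view shows four tins standing in the case around (278,140) and two in the tray at (275,335) and (258,385). No blue tins remain on the bench, and the can and hub have not moved. The lid is at 117.6°. Now I descend behind it.

```bash
python3 -m jog '[{"rotation":[0,0,0],"translation":[6,1,0],"grip":0},{"rotation":[0,0,0],"translation":[6,1,-40],"grip":0},{"rotation":[0,0,0],"translation":[6,1,-80],"grip":0},{"rotation":[0,0,0],"translation":[6,1,-120],"grip":0},{"rotation":[0,0,0],"translation":[6,1,-136],"grip":0},{"rotation":[0,0,0],"translation":[6,1,-136],"grip":0},{"rotation":[0,0,0],"translation":[6,1,-136],"grip":0}]'
python3 -m jog '[{"rotation":[0,0,0],"translation":[-15,-2,0],"grip":0},{"rotation":[0,0,0],"translation":[-30,-3,0],"grip":0},{"rotation":[0,0,0],"translation":[-42,-4,0],"grip":0},{"rotation":[0,0,0],"translation":[-54,-5.5,0],"grip":0},{"rotation":[0,0,0],"translation":[-66,-7,0],"grip":0},{"rotation":[0,0,0],"translation":[-78,-8,0],"grip":0},{"rotation":[0,0,0],"translation":[-90,-9.5,0],"grip":0},{"rotation":[0,0,0],"translation":[-101,-10.5,0],"grip":0},{"rotation":[0,0,0],"translation":[-101,-10.5,0],"grip":0}]'
python3 - <<'E'
from h import *
p,X,E=cloud("side"); H=hsv(p); cv2.imwrite("pics/side3.png",p[:,:,::-1]); z=X[...,2]
P=X[(abs(H[...,0]-65)<18)&(H[...,1]>100)&(z>.1)&(X[...,0]>.4)&(X[...,0]<.75)&(X[...,1]>.1)&(X[...,1]<.5)]
xa=np.array([np.cos(np.radians(5.9)),np.sin(np.radians(5.9))])
u=(P[:,:2]-[.499,.299])@xa-.067; w=P[:,2]-.076; k=w>.07
print("lid",np.degrees(np.median(np.arctan2(w[k],-u[k]))).round(1))
E
```

```text
time: 40.4
ee_pos: [0.6706, 0.2266, 0.1669]
tcp_rot: [179.9, -0.0, 95.8]
wrist_force: [-0.8, -0.5, 1.0]
opening: -0.0
grasp_force: 0.0
time: 41.3
ee_pos: [0.5699, 0.2163, 0.1683]
tcp_rot: [179.8, -0.1, 95.8]
wrist_force: [-0.2, -0.2, -0.1]
opening: -0.0001
grasp_force: 0.0
lid 77.4
```

View pics/side3.png

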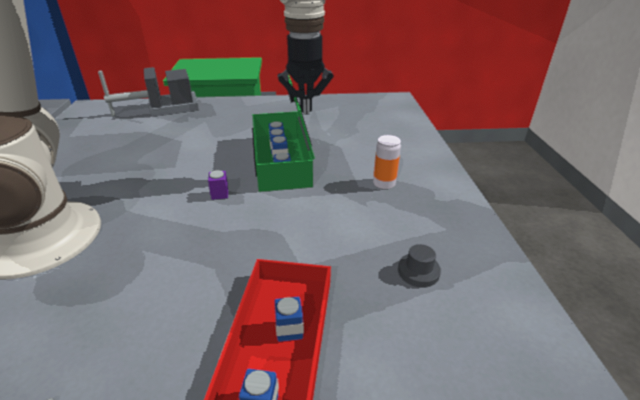

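The lid followed to 77° as planned. One tray tin shifted by itself, from (275,335) to (288,318), and is still in the tray. I continue along the arc.

```bash
python3 -m jog '[{"rotation":[0,0,0],"translation":[-11,-1,1],"grip":0},{"rotation":[0,0,0],"translation":[-22,-2,2],"grip":0},{"rotation":[0,0,0],"translation":[-35,-3.5,-3],"grip":0},{"rotation":[0,0,0],"translation":[-47,-5,-9],"grip":0},{"rotation":[0,0,0],"translation":[-59,-6,-17],"grip":0},{"rotation":[0,0,0],"translation":[-70,-7,-26],"grip":0},{"rotation":[0,0,0],"translation":[-78,-8,-38],"grip":0},{"rotation":[0,0,0],"translation":[-85,-9,-51],"grip":0},{"rotation":[0,0,0],"translation":[-88,-9,-60],"grip":0},{"rotation":[0,0,0],"translation":[-90,-9,-69],"grip":0},{"rotation":[0,0,0],"translation":[-91,-9,-75],"grip":0},{"rotation":[0,0,0],"translation":[-91,-9,-79],"grip":0},{"rotation":[0,0,0],"translation":[-91,-9,-79],"grip":0}]'
python3 - <<'E'
from h import *
p,X,E=cloud("side"); H=hsv(p); cv2.imwrite("pics/side4.png",p[:,:,::-1])
xa=np.array([np.cos(np.radians(5.9)),np.sin(np.radians(5.9))]);ya=np.array([-xa[1],xa[0]])
P=X[(abs(H[...,0]-65)<18)&(H[...,1]>100)&(X[...,0]>.4)&(X[...,0]<.75)&(X[...,1]>.1)&(X[...,1]<.5)&(X[...,2]>.077)]
l=(P[:,:2]-[.499,.299]); u=l@xa; v=l@ya
print(len(P)); 
k=abs(v)<.13; A=np.polyfit(u[k],P[k,2],1); print("slope deg",np.degrees(np.arctan(-A[0])).round(2),"z front",np.polyval(A,-.063).round(4),"hinge",np.polyval(A,.067).round(4))
E
```

```text
time: 42.65
ee_pos: [0.4786, 0.2069, 0.0857]
tcp_rot: [-180.0, 0.0, 95.8]
wrist_force: [-0.2, 0.4, -0.4]
opening: -0.0001
grasp_force: 0.0
1117
slope deg 17.42 z front 0.1173 hinge 0.0765
```

```bash
python3 -c "
import cv2;p=cv2.imread('pics/side4.png')[40:220,220:420];cv2.imwrite('pics/side4c.png',cv2.resize(p,None,fx=3.3,fy=3.3,interpolation=2))"
```

```text
(no output)
```

View pics/side4c.png

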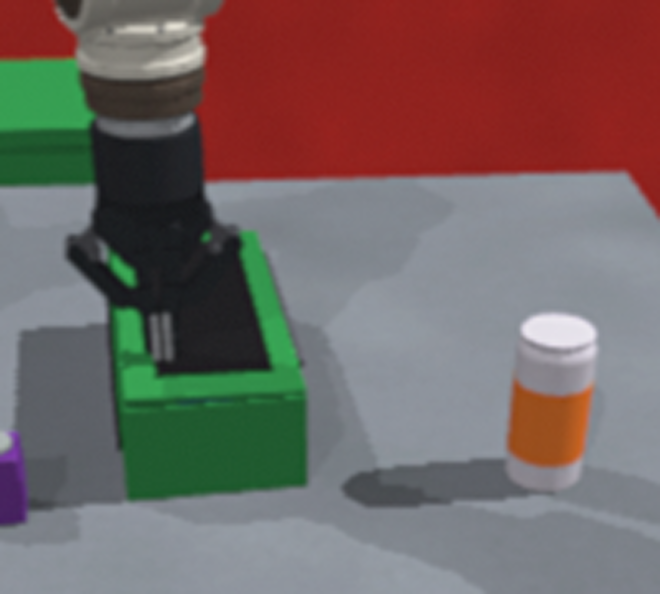

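The lid lies nearly flat, with only a thin gap along its near end and the finger tip just above it; the slope fit had picked up stray pixels. I press down gently.

```bash
python3 -m jog '[{"rotation":[0,0,0],"translation":[-4,0,-1],"grip":0},{"rotation":[0,0,0],"translation":[-4,0,-2],"grip":0},{"rotation":[0,0,0],"translation":[-4,0,-3],"grip":0},{"rotation":[0,0,0],"translation":[-4,0,-3],"grip":0},{"rotation":[0,0,0],"translation":[-4,0,-3],"grip":0}]'
python3 -m jog '[{"rotation":[0,0,0],"translation":[0,0,-1],"grip":0},{"rotation":[0,0,0],"translation":[0,0,-2],"grip":0},{"rotation":[0,0,0],"translation":[0,0,-2],"grip":0},{"rotation":[0,0,0],"translation":[0,0,-2],"grip":0}]'
```

```text
time: 43.2
ee_pos: [0.4748, 0.2069, 0.0833]
tcp_rot: [180.0, -0.0, 95.8]
wrist_force: [-0.7, 0.2, 0.4]
opening: 0.0003
grasp_force: 0.2
time: 43.6
ee_pos: [0.4748, 0.2069, 0.082]
tcp_rot: [180.0, -0.0, 95.8]
wrist_force: [-3.2, -0.3, 7.1]
opening: -0.0
grasp_force: 3.5
```

```bash
python3 -m jog '[{"rotation":[0,0,0],"translation":[0,0,-1],"grip":0},{"rotation":[0,0,0],"translation":[0,0,-1],"grip":0},{"rotation":[0,0,0],"translation":[0,0,-2],"grip":0},{"rotation":[0,0,0],"translation":[0,0,-2],"grip":0},{"rotation":[0,0,0],"translation":[0,0,-2],"grip":0}]'
python3 -m jog '[{"rotation":[0,0,0],"translation":[0,0,40],"grip":0},{"rotation":[0,0,0],"translation":[0,0,90],"grip":0},{"rotation":[0,0,0],"translation":[0,0,140],"grip":0},{"rotation":[0,0,0],"translation":[-60,-150,170],"grip":0},{"rotation":[0,0,0],"translation":[-60,-200,170],"grip":0},{"rotation":[0,0,0],"translation":[-60,-200,170],"grip":0},{"rotation":[0,0,0],"translation":[-60,-200,170],"grip":0},{"rotation":[0,0,0],"translation":[-60,-200,170],"grip":0},{"rotation":[0,0,0],"translation":[-60,-200,170],"grip":0}]'
python3 - <<'E'
from h import *
xa=np.array([np.cos(np.radians(5.9)),np.sin(np.radians(5.9))]);ya=np.array([-xa[1],xa[0]])
for n in ("top","side"):
    p,X,E=cloud(n); cv2.imwrite(f"pics/{n}5.png",p[:,:,::-1])
    l=X[...,:2]-[.499,.299]; u=l@xa; v=l@ya; k=(abs(u)<.058)&(abs(v)<.135)&(X[...,2]>.06)&(X[...,2]<.12)
    A=np.polyfit(u[k],X[k][:,2],1); print(n,k.sum(),"lid deg",np.degrees(np.arctan(-A[0])).round(2),"z front/hinge",np.polyval(A,[-.063,.067]).round(4))
E
python3 look.py
```

```text
time: 44.1
ee_pos: [0.4749, 0.207, 0.0818]
tcp_rot: [179.9, -0.0, 95.8]
wrist_force: [-8.3, -3.0, 21.6]
opening: 0.0002
grasp_force: 10.6
time: 45.0
ee_pos: [0.4147, 0.0055, 0.2498]
tcp_rot: [179.9, 0.0, 95.6]
wrist_force: [0.4, 0.5, -0.4]
opening: 0.0001
grasp_force: 0.0
top 5523 lid deg -0.32 z front/hinge [0.0823 0.083 ]
side 2020 lid deg -0.33 z front/hinge [0.0823 0.0831]
t 45.1 tcp [415.1   7.3 249.1] yaw 95.8 open -0.2
blob [ 760.3 -143. ] [44.5 42.1] yaw 75.6 ztop 51 d [ 345. -150.] dyaw -20.2
blob [ 524.  -262.1] [34.4 37.1] yaw 94.5 ztop 62 d [ 109. -269.] dyaw -1.3
blob [ 484.3 -381.4] [37.5 38.9] yaw 78.1 ztop 63 d [  69. -389.] dyaw -17.7
blob [356.4 138.7] [28.8 23.7] yaw 123.7 ztop 59 d [-59. 131.] dyaw 27.9
```

View pics/side5.png

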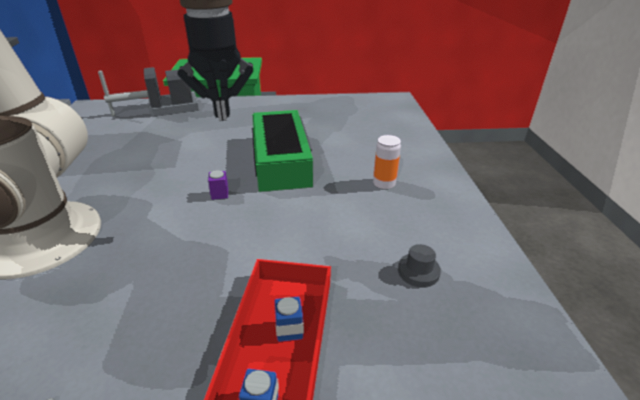

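View pics/top5.png

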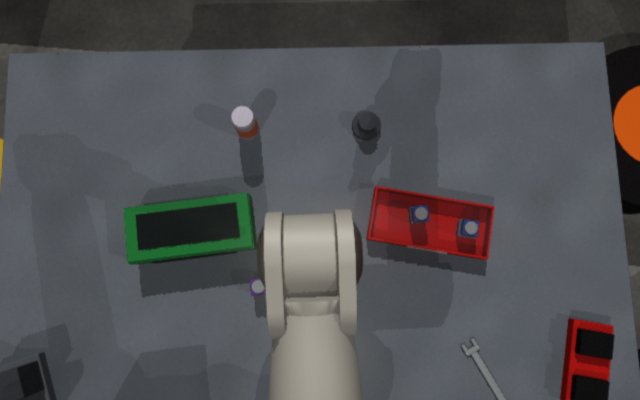

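The lid lies flat at −0.3°. Both light tins stand in the tray at (420,213) and (470,228), the can and hub are untouched, and the robot is clear of everything. I hand the job in.

```bash
python3 -c "
from workcell import bot; print(bot.job_done())"
```

```text
the job is handed in; nothing more can be done
None
```

The job is handed in: four heavy tins (about 360–470 g) are in the case with its lid fully shut, two light tins (about 190 and 214 g) are in the tray, and the spray can and hub were not touched; no verdict was shown.

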